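Open the ratchet clamp

TASK

Open the ratchet clamp on the bench so that the unglazed cup standing between its jaws can be taken out later: press down the release lever on the sliding jaw and, keeping it pressed, push the jaw back along its bar until it is fully against the end stop, then let go so that the lever springs up again. Use the fingertips only; do not grasp or lift anything, and leave the cup and the jar, tool and tile beside the clamp standing where they are.

Things in the scene. Friction and masses are not known exactly. Their poses are not given: they have to be found in the camera images.
- ratchet_clamp: Clamp fixed to the bench: board 416 x 110 x 15 mm, toothed steel bar along its middle (top 25 mm up), grey cork-faced fixed jaw at one end (78 mm high), grey end stop (60 mm high) at the other. Origin on the bench under the board, 200 mm from the fixed jaw's end. x axis: along the bar from fixed jaw to end stop, the way the jaw opens; z up.
- sliding_jaw (a joint): Travel of the sliding jaw along the bar, m: 0 = nearest the cup, grows as it opens, 0.100 = fully open at the end stop; starts between 0 and 0.030. Grey, 90 mm wide: jaw plate (22 mm thick, top 76 mm above the bench), then a 58 mm long well with the lever, then a housing 88 mm long, top 86 mm. Lever up: a pawl blocks opening. Lever pressed: slides with about 3 N.
- push_face (a point): Ribbed upright thumb face of the jaw's housing, which bounds the well on the end stop's side. The point is in the middle of the face, 67 mm above the bench, and moves with the jaw. The face is 90 mm wide and reaches from 27 to 86 mm above the bench; pushed along the clamp's +x it opens the jaw.
- release_lever (a joint): Angle of the release lever, rad: about 0 = up (jaw locked), grows as it is pressed, 0.42 = down on its stop. The jaw is free from about 0.08. It is sprung: at its middle about 1 N at first to 7 N fully down; it springs up when let go.
- lever_pad (a point): Middle of the lever's steel pad, on its upper face, 62 mm above the bench when up; it moves with lever and jaw. The well is open at both sides. The pad is 74 mm wide (across the bar), 46 mm long, hinged at the thumb face 30 mm away, sloping up by 0.3 rad towards the jaw plate. Its middle goes down 12 mm in all; 4 to 10 mm frees the jaw.
- cup: Unglazed pink cup, 72 mm across and 77 mm high, standing on the 25 mm high platform between the jaws, its rim 102 mm above the bench. Origin: centre of its underside. To be left alone.
- jar: Small jar with a pale grey lid, 62 mm across, 68 mm high, on the bench beside the clamp. Origin: centre of its underside. To be left alone.
- trimmer: Trimming tool with a green handle, 186 x 34 x 15 mm, lying on the bench beside the clamp. Origin: centre of its underside, x along it. To be left alone.
- tile: Dark glaze test tile, 57 x 34 x 9 mm, lying on the bench beside the clamp. Origin: centre of its underside. To be left alone.

How it is judged:
On the way, in this order (a step that is already met when the one before it is completed fails the run):
1. the release lever is pressed down before the jaw is pushed back (value of joint release_lever above 0.08 rad and value of joint sliding_jaw below 0.06 m), for 0.1 s.
2. the sliding jaw is pushed back against the end stop (value of joint sliding_jaw above 0.094 m), for 0.2 s.
At the end, for the whole second after the job is handed in: The sliding jaw is within 6 mm of the end stop (joint over 0.094), the release lever has sprung up again (under 0.05 rad), the cup and the jar stand upright at rest, and the cup, jar, tool and tile are within 20 mm of where they stood (value of joint sliding_jaw above 0.094 m and value of joint release_lever below 0.05 rad and distance of each of cup, jar, trimmer, tile from where it was at the start of the episode below 0.02 m and angle between each of cup, jar's own z axis and vertical below 0.1 rad and linear speed of cup below 0.02 m/s); the robot touches nothing.
It fails at once if the cup, jar, tool or tile is lifted or shifted by more than 20 mm (distance of any of cup, jar, trimmer, tile from where it was at the start of the episode above 0.02 m).
It fails at once if the cup is tipped (angle between cup's own z axis and vertical above 0.3 rad).
It also fails if it takes over 35 s, if anything falls off the work surface, if the arm or the gripper's body presses on something with over 40 N, if the wrist force passes 120 N, or if a joint passes its speed limit or range.

ROBOT

A 6-joint arm with a two-finger parallel gripper is mounted at the origin on a cart in front of the work surface, level with it; the furniture and walls round the work are solid. World frame = base frame: x ahead of the robot, y to its left, z up, the work surface at z = 0. Lengths are in m, angles in rad, forces in N, time in s.
With the tool pointing down it reaches from about 0.35 to 0.725 m from the base axis. Payload 4.3 kg.
Tool frame: the origin (TCP) lies midway between the tips of the shut fingers; the grasp point (between the pads) lies 19 mm behind it; y points along the fingers, x is the direction in which the jaws open and shut, and the axes are right-handed (so a half turn about y gives the same grasp; the last joint's range is limited). The gripper opens to 85 mm and grips with 20 to 120 N. Pads are 22 mm wide; open, the fingers measure 114 mm over their backs; the gripper's body (76 mm by 85 mm) begins 54 mm behind the grasp point. The pads swing forward as they close: fully open they stand 13 mm farther back than shut.
Start: joints at [-1.334, 0.377, 0.081, 1.274, 0, 1.46], TCP at [0.195, -0.541, 0.231] pointing down, gripper open.
Joint ranges: [-2.72, 2.72], [-0.84, 1.66], [-1.02, 1.22], [-1.77, 2.12], [-1.37, 1.28], [-3.14, 3.14]. Speed limits (rad/s): [2.57, 2.57, 3.14, 3.14, 3.14, 3.14].

INTERFACE

Orientations are given as a unit quaternion [x, y, z, w].
In Python, from plant import get_obs, snapshot, get_calibration, ticket gives the robot as it stands.
- The arm moves only by the tool servo_tool, never from a script. Its argument "deltas" is a list that holds one entry, the list of rows, each a list of 7 numbers: the gripper's target within -1 to 1 (fully open at 1, half-way at 0, shut at -1), then the shift along the tool's x, y, z in m, then the turn, a rotation vector about the tool's x, y, z in degrees. A call has 1 to 8 rows; each row shifts and turns the commanded pose from where the row before left it, along the tool's axes as they then stand; what a row does not reach is not made up. A row lasts 1/12 s, in which the tool goes at most 41.7 mm and 7.16 degrees, less where a joint would pass 70% of its speed; a pose out of reach is approached as far as the arm can. A call with a gripper value outside its range is refused whole. The fingers move at their own pace and stop on an object; the grip force is fixed at half the most. Time passes only in rows, so rows that do not move let the fingers close. It gives the time, the measured TCP pose, the force and the opening at its end, in the units of the state.
- get_obs(): the state, without advancing time (a new reading comes with each control period).
- snapshot(name): name is "scene" or "side" or "wrist"; returns the picture (480x640x3 uint8, blue, green, red); there is no depth.
- get_calibration(name): a dict with "vertical_fov" (degrees; the focal length in pixels is half the picture's height over the tangent of half this angle, whatever the lens; pixels are square), "cx", "cy" (the principal point, pixels), "R" (3x3) and "t" (3): a world point X has camera coordinates R X + t; the wrist camera has in their place "hand_eye" (4x4, takes a point from camera to tool coordinates, whose origin is the TCP and whose axes are the tool frame's). Camera axes: x right, y down, z forward; pixel columns grow to the right and rows downward; lengths in m; the calibration is good to about 2 mm. A picture is of the moment at which its call begins: read the wrist's pose just before it. get_calibration takes no time and is no camera call.
- ticket.hand_in(): hands the job in, once; it reports no verdict.
The state is a dict: "clock": time; "joint_positions": joint angles; "joint_vel": joint speeds; "joint_torque": joint torques, N m; "position": TCP position; "tool_rot": TCP orientation; "ft_force": force on the tool from outside, world axes, zero at the start; "moment": the same for the moment, N m; "finger_gap": finger opening in m.
Only numpy, scipy, OpenCV 4.12 (cv2) and the standard library are available. Lean on these libraries where they do the work, as an engineer would, in place of code of your own. Each camera call takes 0.05 s, during which the arm holds its last target.

## Working session

There is one attempt and no reset: what is moved stays moved. The work goes in short steps, Python scripts to look and compute and a tool call to move; the robot and the scene stay as the last step left them, time stands still between calls to the robot, and variables do not carry over. Pictures are saved under pics/ and viewed, and the job is handed in when it is done.

Besides the shell and the picture viewer there is one more tool, called after "Emit:" as name([rows], argument=value, ...), one row to a line, values as JSON. servo_tool: Moves the arm, as the interface text tells. Its arguments: {"type":"object","properties":{"deltas":{"type":"array"}},"required":["deltas"]}

```bash
mkdir -p pics; python3 - <<'E'
from plant import get_obs,snapshot,get_calibration
import cv2
print(get_obs())
for n in("scene","side","wrist"):
    c=get_calibration(n);print(n,c)
    cv2.imwrite(f"pics/{n}0.png",snapshot(n))
E
```

```text
{'clock': 0.0, 'joint_positions': array([-1.33429396e+00,  3.78047605e-01,  7.96270867e-02,  1.27437918e+00,
        6.14748388e-05,  1.46051469e+00]), 'joint_vel': array([-0.00025945,  0.00150862, -0.00046179, -0.00149355, -0.00037184,
        0.00095537]), 'joint_torque': array([ 1.16184299e-03, -4.63604844e+01,  2.69875950e+01,  2.08730064e-02,
       -4.21677328e-05, -2.90075889e-06]), 'position': array([ 0.19530997, -0.54012831,  0.23037014]), 'tool_rot': array([-0.57827998,  0.40675726, -0.40572313,  0.57924912]), 'ft_force': array([-0.62840656, -0.33620452,  0.21043784]), 'moment': array([-0.02631725, -0.03245679, -0.02357107]), 'finger_gap': 0.08563760567109784}
scene {'vertical_fov': 44.62244642958694, 'cx': 312.7942416133511, 'cy': 234.7839395097165, 'R': array([[-0.70605612, -0.70815271,  0.00212044],
       [-0.33585769,  0.3322242 , -0.88137773],
       [ 0.62344556, -0.62301431, -0.47240746]]), 't': array([0.44257251, 0.24003832, 0.64683633])}
side {'vertical_fov': 46.91907137580319, 'cx': 316.74608043748077, 'cy': 232.446239081039, 'R': array([[-0.86760118, -0.49723282,  0.00526429],
       [-0.27895413,  0.47791721, -0.83293441],
       [ 0.41164643, -0.72412338, -0.55334669]]), 't': array([0.55161567, 0.18604814, 0.78709866])}
wrist {'vertical_fov': 70.72558326130974, 'cx': 316.574278342882, 'cy': 236.8969028942129, 'hand_eye': array([[ 9.99999943e-01,  3.18208761e-05,  3.35722750e-04,
         1.65186414e-03],
       [-3.11801635e-04, -2.91985542e-01,  9.56422682e-01,
        -1.41683414e-01],
       [ 1.28460397e-04, -9.56422732e-01, -2.91985515e-01,
         7.50673352e-02],
       [ 0.00000000e+00,  0.00000000e+00,  0.00000000e+00,
         1.00000000e+00]])}
```

View pics/scene0.png

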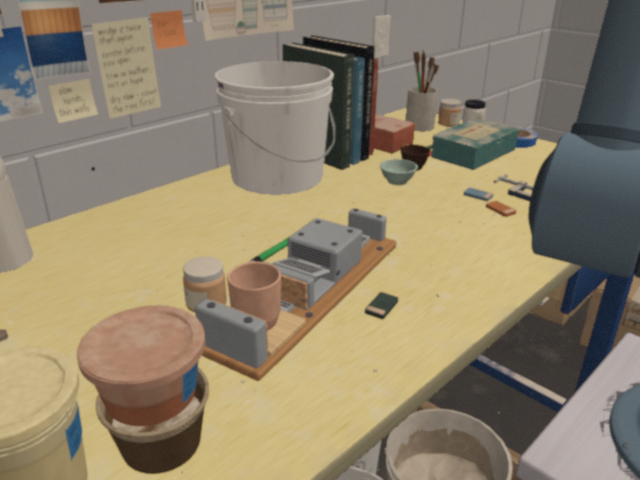

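View pics/side0.png

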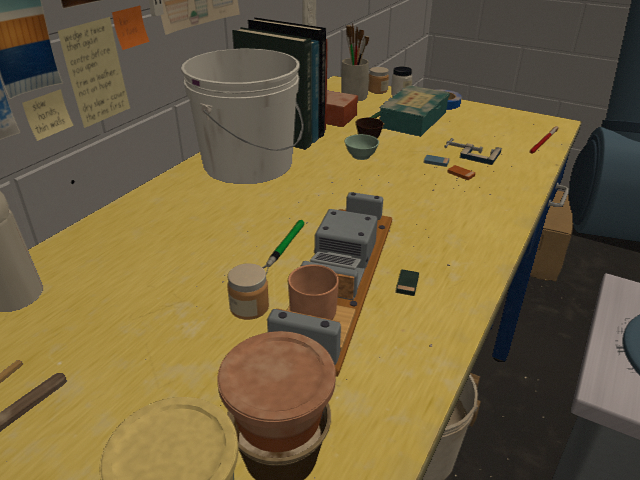

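View pics/wrist0.png

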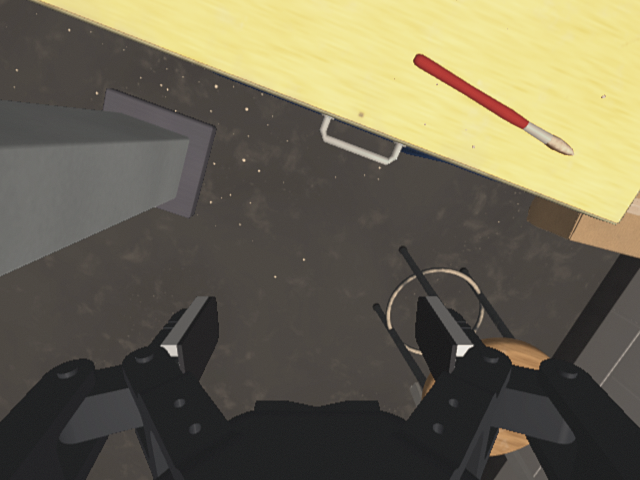

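The clamp sits mid-bench, in scene at about (205-395, 210-370) and in side at about (270-390, 195-370). I'll enlarge both.

```bash
python3 - <<'E'
import cv2
a=cv2.imread("pics/scene0.png")[195:385,170:420];cv2.imwrite("pics/s_c.png",cv2.resize(a,None,fx=3.15,fy=3.15,interpolation=cv2.INTER_CUBIC))
a=cv2.imread("pics/side0.png")[180:380,220:430];cv2.imwrite("pics/d_c.png",cv2.resize(a,None,fx=3,fy=3,interpolation=cv2.INTER_CUBIC))
E
```

```text
(no output)
```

View pics/s_c.png

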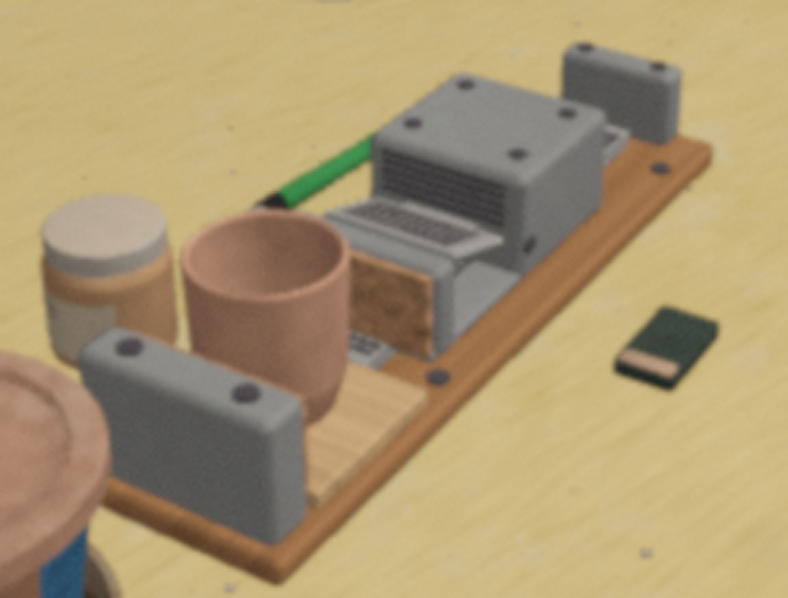

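View pics/d_c.png

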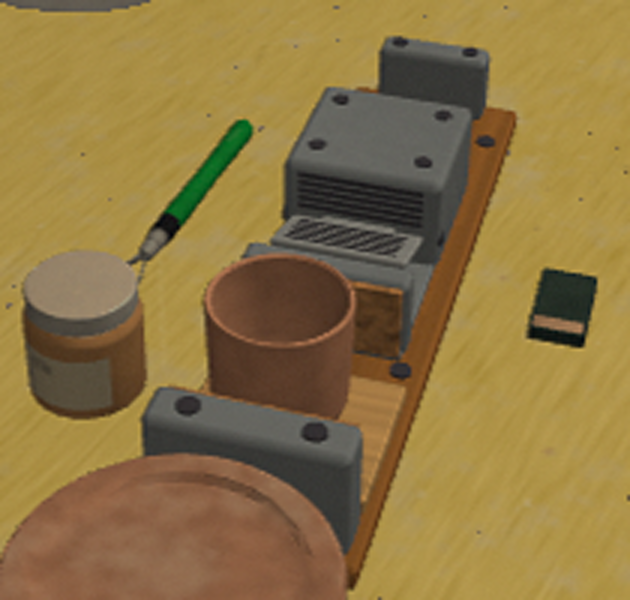

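```bash
cat > h.py <<'E'
import numpy as np
from plant import get_calibration
def proj(n,X):
    c=get_calibration(n);f=240/np.tan(np.radians(c["vertical_fov"]/2))
    p=np.asarray(c["R"])@np.asarray(X).T+np.asarray(c["t"])[:,None]
    return (f*p[:2]/p[2]).T+[c["cx"],c["cy"]]
def W(P,L):
    L=np.atleast_2d(L);c,s=np.cos(P[2]),np.sin(P[2])
    return np.c_[P[0]+c*L[:,0]-s*L[:,1],P[1]+s*L[:,0]+c*L[:,1],L[:,2]]
E
python3 - <<'E'
from h import *
from scipy.optimize import least_squares
S=lambda u,v:(u/3.15+170,v/3.15+195)
D=lambda u,v:(u/3+220,v/3+180)
# local fn of housing-front x (H)
pts=[("scene",S(279,575),lambda H:(-.2,-.055,.010)),("scene",S(711,147),lambda H:(.216,-.055,.012)),
("side",D(353,585),lambda H:(-.2,-.055,.010)),("side",D(516,113),lambda H:(.216,-.055,.013)),
("scene",S(377,148),lambda H:(H,.045,.084)),("scene",S(523,183),lambda H:(H,-.045,.084)),
("scene",S(606,113),lambda H:(H+.088,-.045,.084)),("scene",S(459,74),lambda H:(H+.088,.045,.084)),
("side",D(288,162),lambda H:(H,.045,.084)),("side",D(440,190),lambda H:(H,-.045,.084)),
("side",D(471,108),lambda H:(H+.088,-.045,.084)),("side",D(328,89),lambda H:(H+.088,.045,.084))]
def r(p): return np.array([proj(n,W(p,l(p[3])))[0]-uv for n,uv,l in pts])
best=min((least_squares(lambda p:r(p).ravel(),[.5,0,y,0.07],loss='soft_l1') for y in(-2.3,-.8,.8,2.3)),key=lambda s:s.cost)
print(best.x,best.cost);print(r(best.x).round(1))
p=best.x;H=p[3]
print("face",W(p,(H,0,.067)),"pad",W(p,(H-.03,0,.062)),"face open")
for n in("scene","side"):print(n,proj(n,W(p,[(H-.03,0,.062),(H,0,.067)])))
# jaw plate top corner & endstop
print(proj("scene",W(p,[(H-.058,-.045,.074),(H-.08,-.045,.076),(.216,-.045,.06),(.19,-.045,.06)])))
E
```

```text
Traceback (most recent call last):
  File "h.py", line 4, in proj
    c=get_calibration(n);f=240/np.tan(np.radians(c["vertical_fov"]/2))
ValueError: time passes only in moves, steps and waits
```

```bash
sed -i 's/^def proj/from functools import cache\nget_calibration=cache(get_calibration)\ndef proj/' h.py
cat > fit.py <<'E'
from h import *
from scipy.optimize import least_squares
S=lambda u,v:(u/3.15+170,v/3.15+195)
D=lambda u,v:(u/3+220,v/3+180)
pts=[("scene",S(279,575),lambda H:(-.2,-.055,.010)),("scene",S(711,147),lambda H:(.216,-.055,.012)),
("side",D(353,585),lambda H:(-.2,-.055,.010)),("side",D(516,113),lambda H:(.216,-.055,.013)),
("scene",S(377,148),lambda H:(H,.045,.084)),("scene",S(523,183),lambda H:(H,-.045,.084)),
("scene",S(606,113),lambda H:(H+.088,-.045,.084)),("scene",S(459,74),lambda H:(H+.088,.045,.084)),
("side",D(288,162),lambda H:(H,.045,.084)),("side",D(440,190),lambda H:(H,-.045,.084)),
("side",D(471,108),lambda H:(H+.088,-.045,.084)),("side",D(328,89),lambda H:(H+.088,.045,.084))]
def r(p): return np.array([proj(n,W(p,l(p[3])))[0]-uv for n,uv,l in pts])
best=min((least_squares(lambda p:r(p).ravel(),[.5,0,y,0.07],loss='soft_l1') for y in(-2.3,-.8,.8,2.3)),key=lambda s:s.cost)
print(best.x,best.cost);print(r(best.x).round(1))
p=best.x;H=p[3]
print("face",W(p,(H,0,.067)),"pad",W(p,(H-.03,0,.062)),"face open")
for n in("scene","side"):print(n,proj(n,W(p,[(H-.03,0,.062),(H,0,.067)])))
print(proj("scene",W(p,[(H-.058,-.045,.074),(H-.08,-.045,.076),(.216,-.045,.06),(.19,-.045,.06)])))
E
python3 fit.py
```

```text
[0.53570978 0.10580767 4.94511202 0.01198959] 14.556899378947001
[[-0.7  0.8]
 [ 0.9 -0.2]
 [ 1.3 -0.3]
 [ 0.4 -0.1]
 [-4.3 -3.9]
 [-0.1  0.4]
 [ 1.  -0.9]
 [-0.6 -1.8]
 [-2.4  0.7]
 [ 0.9  0.5]
 [ 1.3 -0.1]
 [-1.3 -1.6]]
face [[0.53847492 0.09414129 0.067     ]] pad [[0.53155608 0.12333255 0.062     ]] face open
scene [[299.42018893 266.86639381]
 [310.07702431 255.37350166]]
side [[335.19827946 260.69594534]
 [339.99114994 247.76277333]]
[[315.35733963 277.15612155]
 [307.02732048 283.18255075]
 [393.29618912 216.05374025]
 [386.91655901 221.73529186]]
```

```bash
cat > st.py <<'E'
from plant import get_obs
from scipy.spatial.transform import Rotation as R
import numpy as np
P=(.5357,.1058,4.9451-2*np.pi);H=.0120
def show(target_local=None):
    o=get_obs();M=R.from_quat(o["tool_rot"]).as_matrix();p=o["position"]
    c,s=np.cos(P[2]),np.sin(P[2]);d=p-np.array([P[0],P[1],0])
    print("t",round(o["clock"],2),"pos",p.round(4),"local rel face",(round(c*d[0]+s*d[1]-H,4),round(-s*d[0]+c*d[1],4),p[2].round(4)))
    F=o["ft_force"];print("F local",(round(c*F[0]+s*F[1],2),round(-s*F[0]+c*F[1],2),F[2].round(2)),"gap",round(o["finger_gap"],4),"q",o["joint_positions"].round(2))
    ax=np.degrees(np.arctan2(M[1,0],M[0,0]));print("tool x az",ax.round(1),"z az",np.degrees(np.arctan2(M[1,2],M[0,2])).round(1),"y",M[:,1].round(3),"clamp az",np.degrees(P[2]).round(1))
    if target_local is not None:
        l=np.array(target_local);w=np.array([P[0]+c*(l[0]+H)-s*l[1],P[1]+s*(l[0]+H)+c*l[1],l[2]])
        print("target",w.round(4),"tool delta",(M.T@(w-p)).round(4))
E
python3 -c "from st import *;show((-.018,0,.15))"
```

```text
t 0.15 pos [ 0.1953 -0.5403  0.2306] local rel face (np.float64(0.5382), np.float64(-0.4802), np.float64(0.2306))
F local (np.float64(0.18), np.float64(-0.02), np.float64(-0.34)) gap 0.0849 q [-1.33  0.38  0.08  1.27 -0.    1.46]
tool x az -70.1 z az 19.9 y [-0.     0.002 -1.   ] clamp az -76.7
target [0.5343 0.1116 0.15  ] tool delta [-0.4978  0.0814  0.5404]
```

Emit:
servo_tool([
  [[-1, -0.025, 0, 0.027, 0, 0, 0], [-1, -0.025, 0, 0.027, 0, 0, 0], [-1, -0.025, 0, 0.027, 0, 0, 0], [-1, -0.025, 0, 0.027, 0, 0, 0], [-1, -0.025, 0, 0.027, 0, 0, 0], [-1, -0.025, 0, 0.027, 0, 0, 0]],
])

```text
clock: 0.65
position: [0.2971, -0.3428, 0.231]
tool_rot: [-0.579, 0.407, -0.406, 0.579]
ft_force: [1.1, 0.3, 0.6]
finger_gap: 0.0124
```

```bash
python3 -c "from st import *;show((-.018,0,.15))"
```

```text
t 0.65 pos [ 0.2971 -0.3428  0.231 ] local rel face (np.float64(0.3695), np.float64(-0.3356), np.float64(0.231))
F local (np.float64(-0.07), np.float64(1.14), np.float64(0.56)) gap 0.0124 q [-1.    0.13 -0.24  1.19  0.    1.8 ]
tool x az -70.2 z az 19.8 y [-0.  0. -1.] clamp az -76.7
target [0.5343 0.1116 0.15  ] tool delta [-0.3469  0.0812  0.3774]
```

Emit:
servo_tool([
  [[-1, -0.026, 0, 0.0285, 0, 0, 0], [-1, -0.026, 0, 0.0285, 0, 0, 0], [-1, -0.026, 0, 0.0285, 0, 0, 0], [-1, -0.026, 0, 0.0285, 0, 0, 0], [-1, 0, 0, 0, 0, -7, 0], [-1, 0, 0, 0, 0, -7, 0], [-1, 0, 0, 0, 0, -7, 0], [-1, 0, 0, 0, 0, -7, 0]],
])

```text
clock: 1.32
position: [0.3687, -0.2074, 0.2311]
tool_rot: [-0.661, 0.252, -0.252, 0.661]
ft_force: [-0.1, 0.5, 0.6]
finger_gap: 0.0001
```

Emit:
servo_tool([
  [[-1, 0, 0, 0, 0, -7, 0], [-1, 0, 0, 0, 0, -7, 0], [-1, 0, 0, 0, 0, -7, 0], [-1, 0, 0, 0, 0, -7, 0], [-1, 0, 0, 0, 0, -7, 0], [-1, 0, 0, 0, 0, -7, 0], [-1, 0, 0, 0, 0, -7, 0], [-1, 0, 0, 0, 0, -6.4, 0]],
])

```text
clock: 1.98
position: [0.3684, -0.2079, 0.2311]
tool_rot: [-0.702, -0.084, 0.084, 0.702]
ft_force: [-0.1, 0.6, -0.3]
finger_gap: -0.0001
```

```bash
python3 -c "from st import *;show((-.018,0,.15))"
```

```text
t 1.98 pos [ 0.3684 -0.2079  0.2311] local rel face (np.float64(0.2547), np.float64(-0.2351), np.float64(0.2311))
F local (np.float64(-0.56), np.float64(0.07), np.float64(-0.31)) gap -0.0001 q [-0.66  0.07 -0.31  1.19 -0.    0.67]
tool x az 13.6 z az 103.6 y [-0.  0. -1.] clamp az -76.7
target [0.5343 0.1116 0.15  ] tool delta [0.2364 0.0811 0.2715]
```

Emit:
servo_tool([
  [[-1, 0.0236, 0, 0.027, 0, 0, 0], [-1, 0.0236, 0, 0.027, 0, 0, 0], [-1, 0.0236, 0, 0.027, 0, 0, 0], [-1, 0.0236, 0, 0.027, 0, 0, 0], [-1, 0.0236, 0, 0.027, 0, 0, 0], [-1, 0.0236, 0, 0.027, 0, 0, 0]],
])

```text
clock: 2.48
position: [0.4696, -0.0162, 0.2311]
tool_rot: [0.702, 0.082, -0.082, -0.702]
ft_force: [1.0, -0.3, 0.2]
finger_gap: -0.0
```

Emit:
servo_tool([
  [[-1, 0.0236, 0, 0.027, 0, 0, 0], [-1, 0.0236, 0, 0.027, 0, 0, 0], [-1, 0.0236, 0, 0.027, 0, 0, 0], [-1, 0.0236, 0, 0.027, 0, 0, 0], [-1, 0, 0.02, 0, 0, 0, 0], [-1, 0, 0.02, 0, 0, 0, 0], [-1, 0, 0, 0, 0, 0, 0]],
])

```text
clock: 3.07
position: [0.5339, 0.1094, 0.1871]
tool_rot: [-0.702, -0.08, 0.085, 0.702]
ft_force: [-0.5, -0.1, -0.6]
finger_gap: -0.0001
```

```bash
python3 - <<'E'
from st import *
from plant import snapshot
import cv2
show((-.018,0,.10))
cv2.imwrite("pics/w1.png",snapshot("wrist"))
a=snapshot("scene")[150:350,200:420];cv2.imwrite("pics/s1.png",cv2.resize(a,None,fx=3,fy=3,interpolation=cv2.INTER_CUBIC))
E
```

```text
t 3.07 pos [0.5339 0.1094 0.1871] local rel face (np.float64(-0.0159), np.float64(-0.0009), np.float64(0.1871))
F local (np.float64(-0.03), np.float64(-0.48), np.float64(-0.61)) gap -0.0001 q [ 0.09  0.34 -0.09  1.15 -0.    1.42]
tool x az 13.4 z az 103.4 y [-0.007 -0.001 -1.   ] clamp az -76.7
target [0.5343 0.1116 0.1   ] tool delta [0.0016 0.0871 0.002 ]
```

View pics/w1.png

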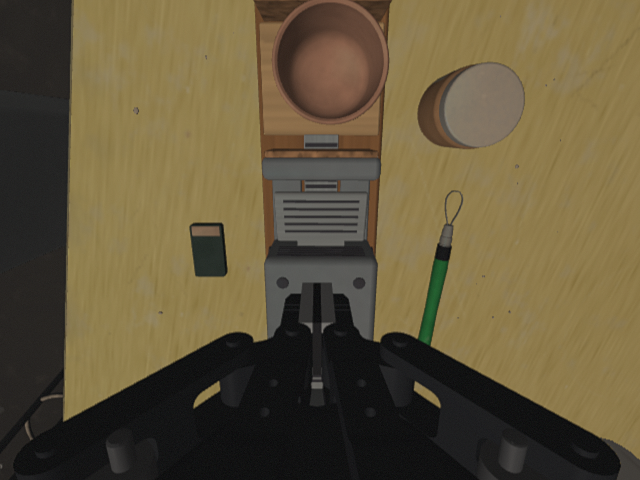

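View pics/s1.png

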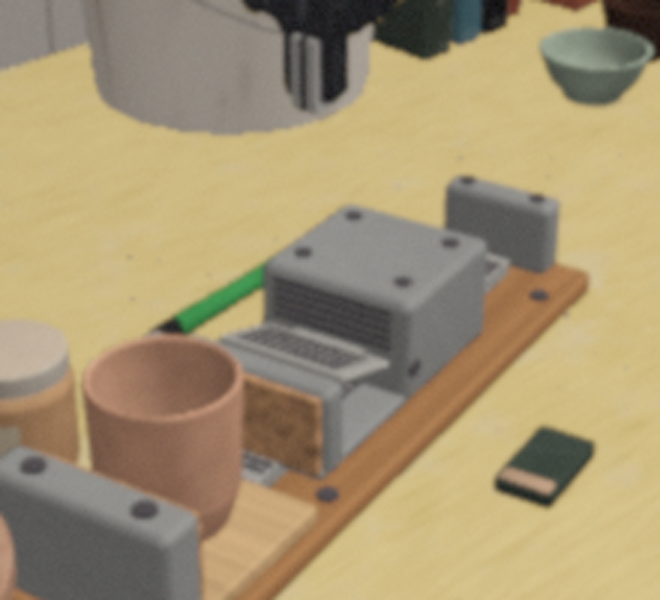

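```bash
python3 - <<'E'
from st import *
from plant import get_calibration,snapshot
import cv2
a=cv2.imread("pics/w1.png")[140:300,240:400];cv2.imwrite("pics/w1c.png",cv2.resize(a,None,fx=3.75,fy=3.75,interpolation=cv2.INTER_CUBIC))
C=get_calibration("wrist");f=240/np.tan(np.radians(C["vertical_fov"]/2));T=np.array(C["hand_eye"])
o=get_obs();M=R.from_quat(o["tool_rot"]).as_matrix();p=o["position"]
org=p+M@T[:3,3];c,s=np.cos(P[2]),np.sin(P[2])
for n,u,v,z in [("topL",266,262,.083),("topR",377,262,.083),("plateL",263,160,.074),("plateR",381,160,.074),("padfarL",276,193,.068),("padfarR",367,193,.068),("padbackL",274,243,.056),("padbackR",366,243,.056),("boardL",258,130,.015),("boardR",384,130,.015),("cupc",331,60,.102),("face top",320,258,.086)]:
    d=M@T[:3,:3]@np.array([(u-C["cx"])/f,(v-C["cy"])/f,1]);X=org+d*(z-org[2])/d[2];e=X-[P[0],P[1],0]
    print(n,X.round(4),"rel face",(c*e[0]+s*e[1]-H).round(4),(-s*e[0]+c*e[1]).round(4))
E
```

```text
topL [0.5024 0.0764 0.083 ] rel face 0.009 -0.0392
topR [0.5876 0.0965 0.083 ] rel face 0.009 0.0484
plateL [0.4844 0.1523 0.074 ] rel face -0.0691 -0.0392
plateR [0.5701 0.1725 0.074 ] rel face -0.069 0.0489
padfarL [0.4982 0.129  0.068 ] rel face -0.0432 -0.0312
padfarR [0.5678 0.1455 0.068 ] rel face -0.0432 0.0404
padbackL [0.504  0.0839 0.056 ] rel face 0.002 -0.0359
padbackR [0.5809 0.1021 0.056 ] rel face 0.002 0.0431
boardL [0.4671 0.1707 0.015 ] rel face -0.091 -0.0517
boardR [0.5768 0.1966 0.015 ] rel face -0.0909 0.061
cupc [0.5177 0.2239 0.102 ] rel face -0.1311 0.0097
face top [0.5428 0.0905 0.086 ] rel face 0.0045 0.0034
```

View pics/w1c.png

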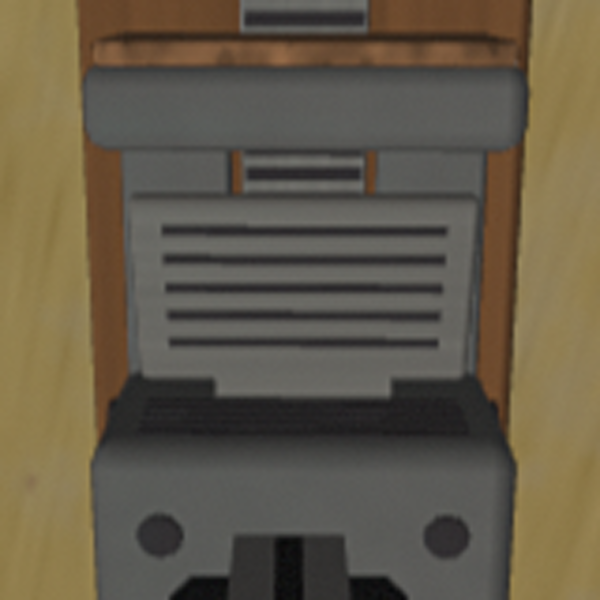

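```bash
cat > wr.py <<'E'
from st import *
from plant import get_calibration,snapshot
import cv2,sys
def take(name):
    o=get_obs();im=snapshot("wrist");cv2.imwrite(name,im);return o
C=get_calibration("wrist");f=240/np.tan(np.radians(C["vertical_fov"]/2));T=np.array(C["hand_eye"])
def loc(o,u,v,z):
    M=R.from_quat(o["tool_rot"]).as_matrix();p=o["position"];org=p+M@T[:3,3];c,s=np.cos(P[2]),np.sin(P[2])
    d=M@T[:3,:3]@np.array([(u-C["cx"])/f,(v-C["cy"])/f,1]);X=org+d*(z-org[2])/d[2];e=X-[P[0],P[1],0]
    return X.round(4),(c*e[0]+s*e[1]-H).round(4),(-s*e[0]+c*e[1]).round(4)
E
python3 - <<'E'
from wr import *
show();o=take("pics/w2.png")
b=cv2.imread("pics/w2.png")
import cv2
print(np.abs(cv2.imread("pics/w1.png").astype(int)-b).mean())
for n,u,v,z in [("top",320,257,.086),("plateL",263,158,.074),("plateR",381,158,.074),("padfar",320,192,.068),("padback",320,241,.055),("boardL",258,130,.015),("boardR",384,130,.015),("cupc",331,60,.102)]:print(n,loc(o,u,v,z))
# check with static cameras: reproject wrist-derived vs fit
from h import proj,W
for n in("scene","side"):
  for sh in (0,.005,.01):print(n,sh,proj(n,W((*P,),[(H+sh-.052,0.037,.069),(H+sh-.052,-.037,.069),(H+sh-.08,-.045,.074),(H+sh-.080,-.045,.03)])).round(1).tolist())
cv2.imwrite("pics/w2.png",b)
E
```

```text
t 3.17 pos [0.5353 0.1088 0.1906] local rel face (np.float64(-0.015), np.float64(0.0003), np.float64(0.1906))
F local (np.float64(0.32), np.float64(0.49), np.float64(-0.09)) gap 0.0001 q [ 0.08  0.34 -0.09  1.15 -0.    1.42]
tool x az 13.3 z az 103.3 y [-0.003 -0.    -1.   ] clamp az -76.7
3.7224663628472223
top (array([0.5426, 0.0913, 0.086 ]), np.float64(0.0037), np.float64(0.0034))
plateL (array([0.4841, 0.1537, 0.074 ]), np.float64(-0.0705), np.float64(-0.0392))
plateR (array([0.5697, 0.1739, 0.074 ]), np.float64(-0.0704), np.float64(0.0488))
padfar (array([0.5317, 0.1377, 0.068 ]), np.float64(-0.044), np.float64(0.0034))
padback (array([0.5421, 0.0944, 0.055 ]), np.float64(0.0005), np.float64(0.0036))
boardL (array([0.4671, 0.1707, 0.015 ]), np.float64(-0.091), np.float64(-0.0517))
boardR (array([0.5768, 0.1966, 0.015 ]), np.float64(-0.0909), np.float64(0.061))
cupc (array([0.5177, 0.2239, 0.102 ]), np.float64(-0.1311), np.float64(0.0097))
scene 0 [[270.4, 262.5], [312.8, 276.6], [307.0, 284.4], [307.1, 310.5]]
scene 0.005 [[272.4, 261.1], [314.6, 275.0], [309.0, 282.7], [309.0, 308.8]]
scene 0.01 [[274.3, 259.6], [316.4, 273.5], [310.9, 281.1], [310.9, 307.0]]
side 0 [[309.0, 261.0], [354.9, 269.3], [355.9, 278.5], [354.7, 301.1]]
side 0.005 [[309.9, 259.2], [355.6, 267.5], [356.7, 276.6], [355.4, 299.0]]
side 0.01 [[310.8, 257.4], [356.3, 265.6], [357.4, 274.6], [356.1, 297.0]]
```

```bash
python3 - <<'E'
import cv2
a=cv2.imread("pics/w2.png")[140:300,240:400];cv2.imwrite("pics/w2c.png",cv2.resize(a,None,fx=3.75,fy=3.75,interpolation=cv2.INTER_CUBIC))
E
```

```text
(no output)
```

View pics/w2c.png

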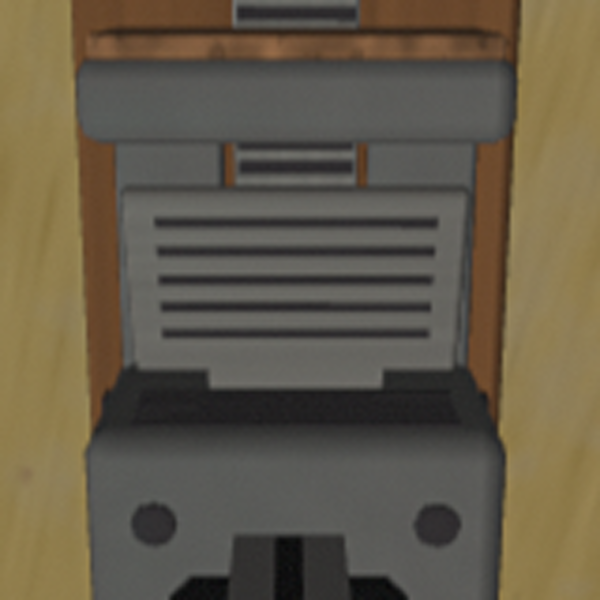

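```bash
python3 - <<'E'
from wr import *
o=get_obs()
k=3.75
for n,u,v,z,ex in [("top",295,432,.085,0),("plateL",76,75,.074,-.08),("plateR",515,75,.074,-.08),("plate front",295,60,.074,-.08),("plate back",295,142,.074,-.058),("padfarL",122,188,.068,-.052),("padfarR",470,188,.068,-.052),("padbackL",135,369,.055,-.008),("padbackR",460,369,.055,-.008)]:
    a=loc(o,240+u/k,140+v/k,z);print(n,"shift x",(a[1]-ex).round(4),"y",a[2])
E
```

```text
top shift x 0.0034 y 0.0034
plateL shift x 0.0114 y -0.0403
plateR shift x 0.0115 y 0.0475
plate front shift x 0.0085 y 0.0035
plate back shift x 0.0028 y 0.0035
padfarL shift x 0.0071 y -0.0328
padfarR shift x 0.0072 y 0.0403
padbackL shift x 0.0069 y -0.0332
padbackR shift x 0.007 y 0.0415
```

```bash
sed -i 's/^P=.*/_y=4.9451-2*np.pi\nP=(.5357-.0035*np.sin(_y),.1058+.0035*np.cos(_y),_y);H=.0165/' st.py; python3 -c "from st import *;show((-.018,0,.08))"
```

```text
t 3.22 pos [0.5361 0.1086 0.1917] local rel face (np.float64(-0.0191), np.float64(-0.0024), np.float64(0.1917))
F local (np.float64(0.86), np.float64(1.16), np.float64(0.12)) gap 0.0001 q [ 0.08  0.33 -0.08  1.15 -0.    1.42]
tool x az 13.2 z az 103.2 y [-0.001 -0.    -1.   ] clamp az -76.7
target [0.5388 0.1081 0.08  ] tool delta [ 0.0025  0.1117 -0.0011]
```

Emit:
servo_tool([
  [[-1, 0.002, 0.02, 0, 0, 0, 0], [-1, 0, 0.02, 0, 0, 0, 0], [-1, 0, 0.02, 0, 0, 0, 0], [-1, 0, 0.02, 0, 0, 0, 0], [-1, 0, 0.02, 0, 0, 0, 0], [-1, 0, 0.011, 0, 0, 0, 0], [-1, 0, 0, 0, 0, 0, 0], [-1, 0, 0, 0, 0, 0, 0]],
])

```text
clock: 3.88
position: [0.5388, 0.1089, 0.0812]
tool_rot: [0.702, 0.082, -0.081, -0.702]
ft_force: [0.3, 0.4, 0.5]
finger_gap: -0.0001
```

```bash
python3 - <<'E'
from wr import *
show((-.018,0,.055))
a=snapshot("side")[180:340,260:420];cv2.imwrite("pics/d3.png",cv2.resize(a,None,fx=3.75,fy=3.75,interpolation=cv2.INTER_CUBIC))
a=snapshot("scene")[195:325,240:400];cv2.imwrite("pics/s3.png",cv2.resize(a,None,fx=4,fy=4,interpolation=cv2.INTER_CUBIC))
E
```

```text
t 3.88 pos [0.5388 0.1089 0.0812] local rel face (np.float64(-0.0188), np.float64(0.0002), np.float64(0.0812))
F local (np.float64(-0.31), np.float64(0.41), np.float64(0.53)) gap -0.0001 q [ 0.08  0.42 -0.26  0.89 -0.    1.42]
tool x az 13.2 z az 103.2 y [ 0.001 -0.    -1.   ] clamp az -76.7
target [0.5388 0.1081 0.055 ] tool delta [-0.0002  0.0262 -0.0008]
```

View pics/d3.png

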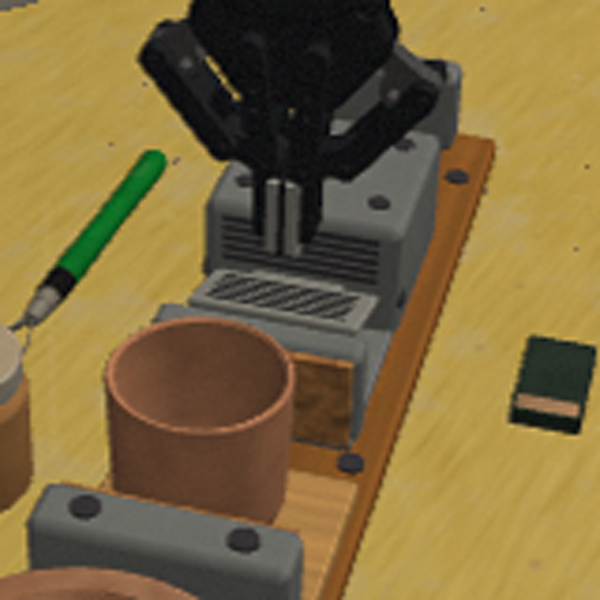

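View pics/s3.png

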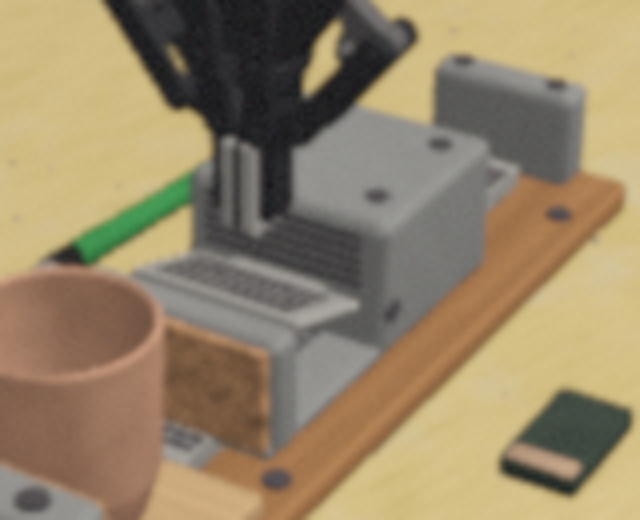

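Emit:
servo_tool([
  [[-1, 0, 0.005, 0, 0, 0, 0], [-1, 0, 0.005, 0, 0, 0, 0], [-1, 0, 0.005, 0, 0, 0, 0], [-1, 0, 0.005, 0, 0, 0, 0], [-1, 0, 0, 0, 0, 0, 0], [-1, 0, 0, 0, 0, 0, 0]],
])

```text
clock: 4.48
position: [0.5383, 0.1092, 0.06]
tool_rot: [0.703, 0.082, -0.082, -0.702]
ft_force: [0.3, -0.3, 1.4]
finger_gap: 0.0001
```

```bash
python3 - <<'E'
from wr import *
show((-.018,0,.055))
E
```

```text
t 4.48 pos [0.5383 0.1092 0.06  ] local rel face (np.float64(-0.0192), np.float64(-0.0002), np.float64(0.06))
F local (np.float64(0.38), np.float64(0.17), np.float64(1.37)) gap 0.0001 q [ 0.08  0.44 -0.29  0.84 -0.    1.42]
tool x az 13.3 z az 103.3 y [-0. -0. -1.] clamp az -76.7
target [0.5388 0.1081 0.055 ] tool delta [ 0.0002  0.005  -0.0012]
```

Emit:
servo_tool([
  [[-1, 0, 0.003, 0, 0, 0, 0], [-1, 0, 0.003, 0, 0, 0, 0], [-1, 0, 0, 0, 0, 0, 0], [-1, 0, 0, 0, 0, 0, 0], [-1, 0, 0, 0, 0, 0, 0]],
])

```text
clock: 4.9
position: [0.5385, 0.1097, 0.0546]
tool_rot: [-0.702, -0.082, 0.082, 0.703]
ft_force: [-1.9, 2.4, 5.0]
finger_gap: -0.0001
```

```bash
python3 - <<'E'
from wr import *
show((-.018,0,.055))
a=snapshot("scene")[195:325,240:400];cv2.imwrite("pics/s4.png",cv2.resize(a,None,fx=4,fy=4,interpolation=cv2.INTER_CUBIC))
E
```

```text
t 4.9 pos [0.5385 0.1097 0.0546] local rel face (np.float64(-0.0196), np.float64(0.0001), np.float64(0.0546))
F local (np.float64(-2.81), np.float64(-1.31), np.float64(4.98)) gap -0.0001 q [ 0.09  0.44 -0.3   0.83  0.    1.42]
tool x az 13.3 z az 103.3 y [ 0.     0.001 -1.   ] clamp az -76.7
target [0.5388 0.1081 0.055 ] tool delta [-0.0001 -0.0004 -0.0016]
```

View pics/s4.png

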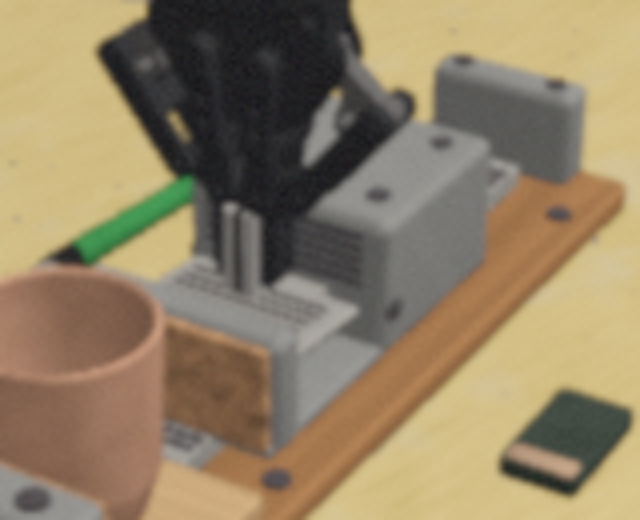

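Emit:
servo_tool([
  [[-1, 0, 0, -0.004, 0, 0, 0], [-1, 0, 0, -0.004, 0, 0, 0], [-1, 0, 0, -0.004, 0, 0, 0], [-1, 0, 0, -0.004, 0, 0, 0], [-1, 0, 0, -0.004, 0, 0, 0], [-1, 0, 0, 0, 0, 0, 0]],
])

```text
clock: 5.45
position: [0.5434, 0.089, 0.0545]
tool_rot: [0.703, 0.082, -0.081, -0.702]
ft_force: [-0.5, 0.7, 4.1]
finger_gap: 0.0003
```

```bash
python3 - <<'E'
from wr import *
show((.018,0,.055))
a=snapshot("scene")[195:325,240:400];cv2.imwrite("pics/s5.png",cv2.resize(a,None,fx=4,fy=4,interpolation=cv2.INTER_CUBIC))
E
```

```text
t 5.45 pos [0.5434 0.089  0.0545] local rel face (np.float64(0.0017), np.float64(0.0001), np.float64(0.0545))
F local (np.float64(-0.83), np.float64(-0.29), np.float64(4.13)) gap 0.0003 q [ 0.05  0.45 -0.3   0.83 -0.    1.39]
tool x az 13.2 z az 103.2 y [ 0.001 -0.001 -1.   ] clamp az -76.7
target [0.5471 0.073  0.055 ] tool delta [-0.     -0.0005 -0.0163]
```

View pics/s5.png

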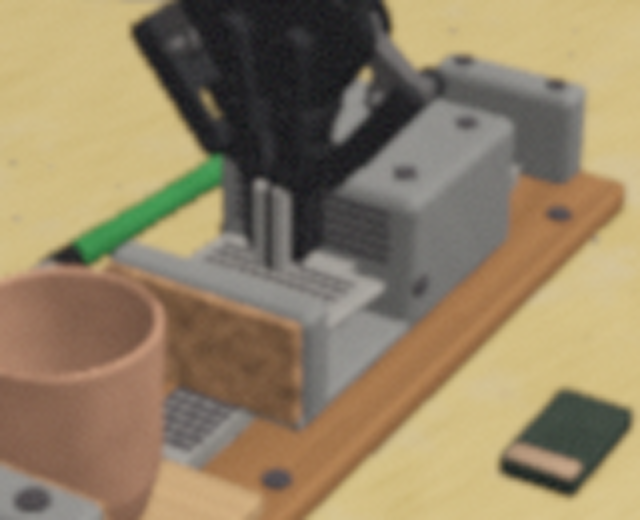

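The jaw has moved back about 20 mm with the lever down. I'll keep pushing.

Emit:
servo_tool([
  [[-1, 0, 0, -0.005, 0, 0, 0], [-1, 0, 0, -0.005, 0, 0, 0], [-1, 0, 0, -0.005, 0, 0, 0], [-1, 0, 0, -0.005, 0, 0, 0], [-1, 0, 0, -0.005, 0, 0, 0], [-1, 0, 0, -0.005, 0, 0, 0], [-1, 0, 0, -0.005, 0, 0, 0]],
])

```text
clock: 6.08
position: [0.5511, 0.056, 0.0544]
tool_rot: [-0.702, -0.082, 0.082, 0.703]
ft_force: [-0.6, 3.5, 5.1]
finger_gap: -0.0003
```

```bash
python3 - <<'E'
from wr import *
show((.06,0,.0545))
a=snapshot("scene")[195:325,240:400];cv2.imwrite("pics/s6.png",cv2.resize(a,None,fx=4,fy=4,interpolation=cv2.INTER_CUBIC))
E
```

```text
t 6.08 pos [0.5511 0.056  0.0544] local rel face (np.float64(0.0355), np.float64(-0.0), np.float64(0.0544))
F local (np.float64(-3.59), np.float64(0.24), np.float64(5.14)) gap -0.0003 q [-0.01  0.45 -0.29  0.83  0.    1.32]
tool x az 13.3 z az 103.3 y [ 0.     0.001 -1.   ] clamp az -76.7
target [0.5567 0.0322 0.0545] tool delta [ 0.     -0.0001 -0.0245]
```

View pics/s6.png

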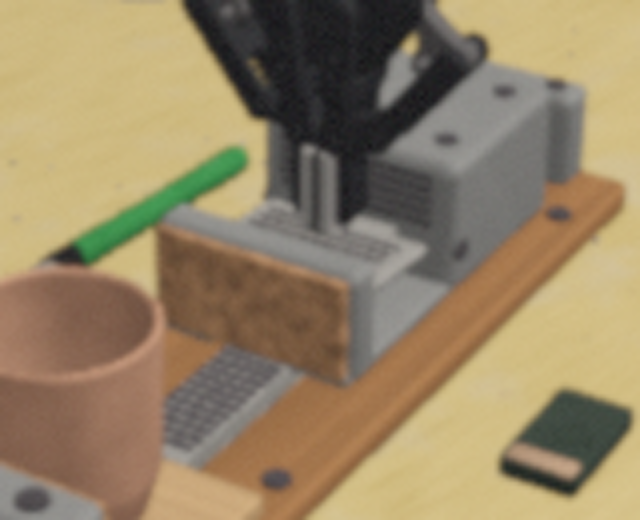

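Emit:
servo_tool([
  [[-1, 0, 0, -0.005, 0, 0, 0], [-1, 0, 0, -0.005, 0, 0, 0], [-1, 0, 0, -0.005, 0, 0, 0], [-1, 0, 0, -0.003, 0, 0, 0]],
])

```text
clock: 6.47
position: [0.5553, 0.0381, 0.0544]
tool_rot: [-0.702, -0.082, 0.082, 0.703]
ft_force: [-1.2, 2.6, 5.4]
finger_gap: -0.0001
```

Emit:
servo_tool([
  [[-1, 0, 0, -0.003, 0, 0, 0], [-1, 0, 0, -0.003, 0, 0, 0]],
])

```text
clock: 6.63
position: [0.5566, 0.0325, 0.0544]
tool_rot: [-0.702, -0.082, 0.082, 0.703]
ft_force: [-1.5, 2.2, 5.8]
finger_gap: -0.0002
```

```bash
python3 - <<'E'
from wr import *
show((.07,0,.0545))
a=snapshot("scene")[195:325,240:400];cv2.imwrite("pics/s7.png",cv2.resize(a,None,fx=4,fy=4,interpolation=cv2.INTER_CUBIC))
E
```

```text
t 6.63 pos [0.5566 0.0325 0.0544] local rel face (np.float64(0.0596), np.float64(-0.0001), np.float64(0.0544))
F local (np.float64(-2.51), np.float64(-0.93), np.float64(5.84)) gap -0.0002 q [-0.06  0.46 -0.28  0.84  0.    1.28]
tool x az 13.3 z az 103.3 y [ 0.     0.001 -1.   ] clamp az -76.7
target [0.5591 0.0224 0.0545] tool delta [ 0.0001 -0.0001 -0.0104]
```

View pics/s7.png

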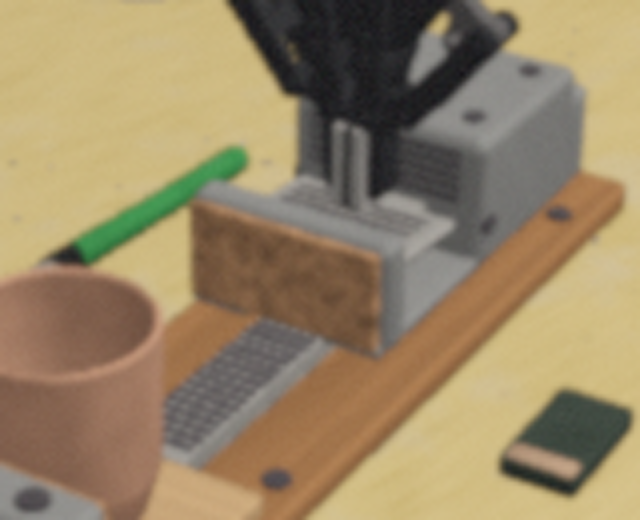

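Nearly at the stop. I'll take 2 mm rows now and watch the push force.

Emit:
servo_tool([
  [[-1, 0, 0, -0.002, 0, 0, 0], [-1, 0, 0, -0.002, 0, 0, 0], [-1, 0, 0, -0.002, 0, 0, 0], [-1, 0, 0, -0.002, 0, 0, 0]],
])

```text
clock: 7.02
position: [0.5584, 0.0248, 0.0544]
tool_rot: [-0.702, -0.082, 0.082, 0.703]
ft_force: [-0.9, 2.1, 5.7]
finger_gap: 0.0001
```

Emit:
servo_tool([
  [[-1, 0, 0, -0.002, 0, 0, 0], [-1, 0, 0, -0.002, 0, 0, 0], [-1, 0, 0, -0.002, 0, 0, 0]],
])

```text
clock: 7.27
position: [0.5598, 0.0191, 0.0544]
tool_rot: [-0.702, -0.082, 0.082, 0.703]
ft_force: [-1.2, 3.9, 5.8]
finger_gap: 0.0001
```

Emit:
servo_tool([
  [[-1, 0, 0, -0.002, 0, 0, 0], [-1, 0, 0, -0.002, 0, 0, 0]],
])

```text
clock: 7.43
position: [0.5606, 0.0155, 0.0545]
tool_rot: [-0.702, -0.082, 0.082, 0.703]
ft_force: [-1.9, 6.6, 5.9]
finger_gap: -0.0001
```

```bash
python3 - <<'E'
from wr import *
show()
a=snapshot("scene")[195:325,240:400];cv2.imwrite("pics/s8.png",cv2.resize(a,None,fx=4,fy=4,interpolation=cv2.INTER_CUBIC))
E
```

```text
t 7.43 pos [0.5606 0.0155 0.0545] local rel face (np.float64(0.0771), np.float64(-0.0), np.float64(0.0545))
F local (np.float64(-6.89), np.float64(-0.33), np.float64(5.91)) gap -0.0001 q [-0.09  0.46 -0.27  0.84  0.    1.25]
tool x az 13.3 z az 103.3 y [ 0.     0.002 -1.   ] clamp az -76.7
```

View pics/s8.png

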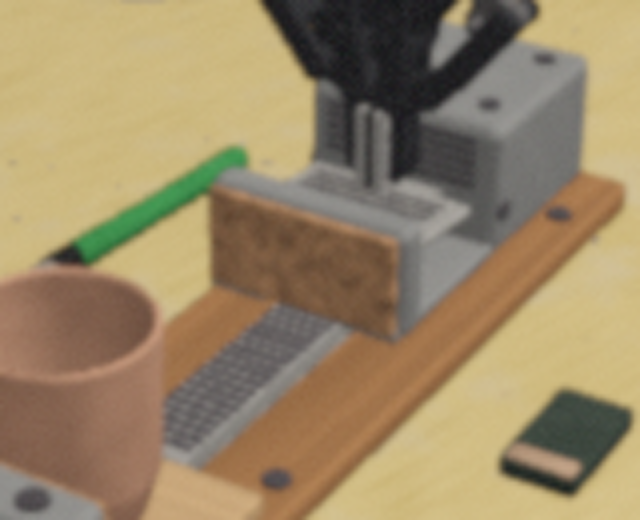

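Emit:
servo_tool([
  [[-1, 0, 0, -0.002, 0, 0, 0], [-1, 0, 0, -0.002, 0, 0, 0], [-1, 0, 0, 0, 0, 0, 0]],
])

```text
clock: 7.73
position: [0.5606, 0.0156, 0.0545]
tool_rot: [-0.699, -0.083, 0.083, 0.706]
ft_force: [-3.3, 16.1, 9.1]
finger_gap: 0.0002
```

Emit:
servo_tool([
  [[-1, 0, 0, -0.002, 0, 0, 0], [-1, 0, 0, -0.002, 0, 0, 0], [-1, 0, 0, 0, 0, 0, 0]],
])

```text
clock: 7.98
position: [0.5605, 0.0157, 0.0546]
tool_rot: [-0.696, -0.083, 0.084, 0.709]
ft_force: [-5.4, 26.1, 12.0]
finger_gap: 0.0002
```

```bash
python3 - <<'E'
from wr import *
show()
a=snapshot("scene")[195:325,240:400];cv2.imwrite("pics/s9.png",cv2.resize(a,None,fx=4,fy=4,interpolation=cv2.INTER_CUBIC))
E
```

```text
t 7.98 pos [0.5605 0.0157 0.0546] local rel face (np.float64(0.0769), np.float64(-0.0001), np.float64(0.0546))
F local (np.float64(-26.66), np.float64(0.74), np.float64(12.04)) gap 0.0002 q [-0.1   0.47 -0.26  0.85  0.02  1.24]
tool x az 13.6 z az 103.6 y [-0.002  0.018 -1.   ] clamp az -76.7
```

View pics/s9.png

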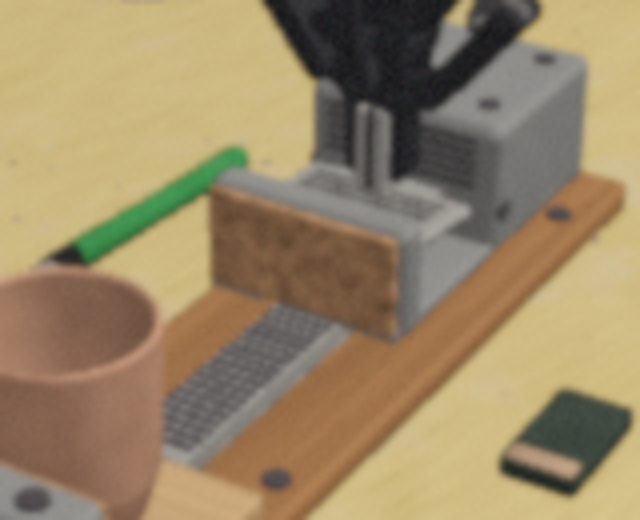

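Hard contact: position frozen at 27 N push, about 88 mm of travel. I'll ease the push without dragging the jaw back, then lift straight up.

Emit:
servo_tool([
  [[-1, 0, 0, 0.002, 0, 0, 0], [-1, 0, 0, 0.002, 0, 0, 0], [-1, 0, 0, 0.002, 0, 0, 0], [-1, 0, 0, 0, 0, 0, 0]],
])

```text
clock: 8.37
position: [0.5606, 0.0156, 0.0545]
tool_rot: [-0.701, -0.083, 0.082, 0.704]
ft_force: [-1.7, 8.7, 7.5]
finger_gap: 0.0003
```

Emit:
servo_tool([
  [[-1, 0, -0.004, 0, 0, 0, 0], [-1, 0, -0.005, 0, 0, 0, 0], [-1, 0, -0.008, 0.0, 0, 0, 0], [-1, 0, -0.012, 0.001, 0, 0, 0], [-1, 0, -0.02, 0, 0, 0, 0], [-1, 0, -0.025, 0, 0, 0, 0], [-1, 0, -0.025, 0, 0, 0, 0], [-1, 0, 0, 0, 0, 0, 0]],
])

```text
clock: 9.03
position: [0.5636, 0.013, 0.1576]
tool_rot: [0.703, 0.084, -0.079, -0.701]
ft_force: [0.1, -0.0, 0.4]
finger_gap: -0.0001
```

Emit:
servo_tool([
  [[-1, 0, -0.03, 0, 0, 0, 0], [-1, 0, -0.03, 0, 0, 0, 0], [-1, 0, 0, 0, 0, 0, 0], [-1, 0, 0, 0, 0, 0, 0], [-1, 0, 0, 0, 0, 0, 0]],
])

```text
clock: 9.45
position: [0.5604, 0.0136, 0.2121]
tool_rot: [0.703, 0.081, -0.082, -0.702]
ft_force: [0.2, 0.3, -1.0]
finger_gap: -0.0002
```

```bash
python3 - <<'E'
from wr import *
show()
take("pics/w9.png")
a=snapshot("scene")[195:325,240:400];cv2.imwrite("pics/s10.png",cv2.resize(a,None,fx=4,fy=4,interpolation=cv2.INTER_CUBIC))
a=snapshot("side")[180:340,220:420];cv2.imwrite("pics/d10.png",cv2.resize(a,None,fx=3.75,fy=3.75,interpolation=cv2.INTER_CUBIC))
E
```

```text
t 9.45 pos [0.5604 0.0136 0.2121] local rel face (np.float64(0.079), np.float64(-0.0007), np.float64(0.2121))
F local (np.float64(-0.21), np.float64(0.28), np.float64(-1.03)) gap -0.0002 q [-0.09  0.35 -0.    1.22 -0.    1.25]
tool x az 13.3 z az 103.3 y [-0.001 -0.001 -1.   ] clamp az -76.7
```

View pics/s10.png

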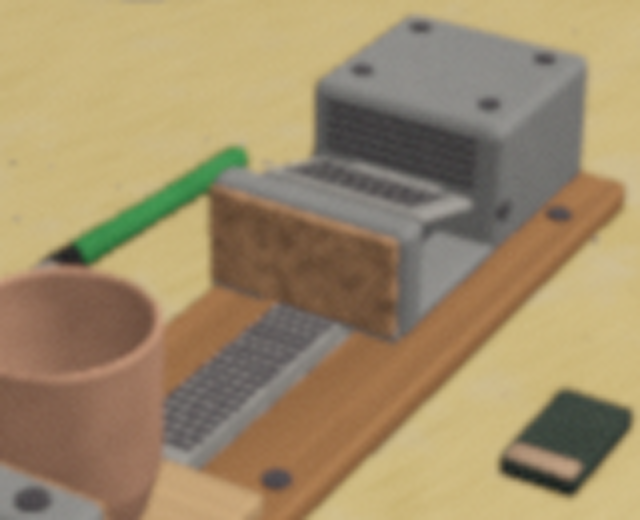

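View pics/d10.png

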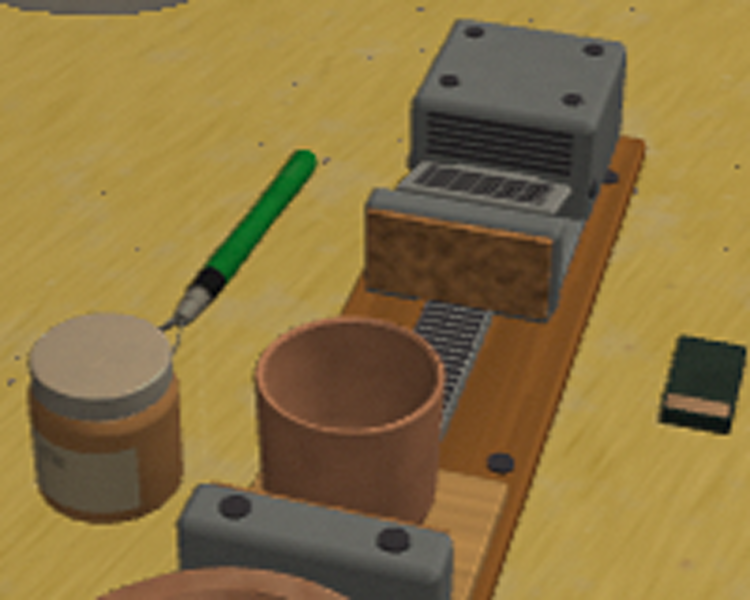

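View pics/w9.png

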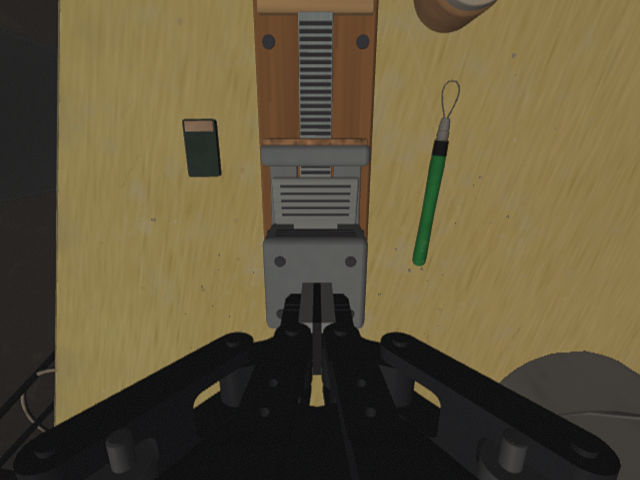

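Lever is up, cup and others undisturbed. I'll move the wrist camera over the end stop to check the gap.

Emit:
servo_tool([
  [[-1, 0, -0.02, -0.03, 0, 0, 0], [-1, 0, 0, -0.03, 0, 0, 0], [-1, 0, 0, -0.03, 0, 0, 0], [-1, 0, 0, -0.03, 0, 0, 0], [-1, 0, 0, 0, 0, 0, 0], [-1, 0, 0, 0, 0, 0, 0], [-1, 0, 0, 0, 0, 0, 0], [-1, 0, 0, 0, 0, 0, 0]],
])

```text
clock: 10.27
position: [0.5878, -0.1018, 0.2327]
tool_rot: [-0.702, -0.082, 0.083, 0.703]
ft_force: [0.3, -0.4, 0.4]
finger_gap: 0.0002
```

```bash
python3 - <<'E'
from wr import *
show()
take("pics/w10.png")
E
```

```text
t 10.27 pos [ 0.5878 -0.1018  0.2327] local rel face (np.float64(0.1975), np.float64(-0.0007), np.float64(0.2327))
F local (np.float64(0.43), np.float64(0.18), np.float64(0.38)) gap 0.0002 q [-0.28  0.42  0.15  1.3   0.    1.06]
tool x az 13.3 z az 103.3 y [-0.001  0.001 -1.   ] clamp az -76.7
```

View pics/w10.png

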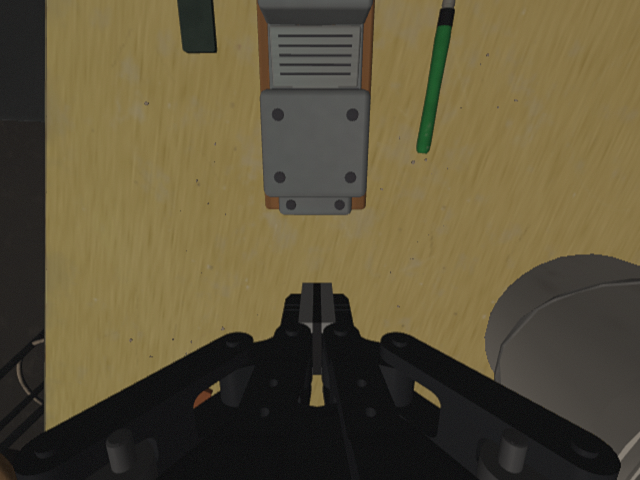

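The picture shows the housing flush with the end stop at row ~197, with no visible gap, and the lever raised. I'm handing in.

```bash
python3 -c "
from plant import ticket
print(ticket.hand_in())"
```

```text
the job is handed in; nothing more can be done
None
```

I opened the clamp and handed the job in after about 10 s of the 35 s allowed. The hand-in gives no verdict, so what follows comes from my own checks.

**What I did:** With the fingers shut and pointing down, I pressed the release lever by about 5 N. Holding it down, I pushed the jaw back about 88 mm until it stopped hard: the position froze while the push rose to 27 N. I then eased off, lifted straight up and moved the arm clear.

**Last checks:**
- **Jaw:** the wrist picture shows the housing against the end stop with no visible gap. My rough position estimate (back of the housing at about 0.192 m along the clamp) agrees.
- **Lever:** it is raised again in the scene, side and wrist pictures.
- **Cup, jar, tool and tile:** they look unmoved in the pictures. I judged this by eye and did not measure it.
- **Arm:** the force reading is near zero and nothing is being touched.

**Disagreement:** the first position fit from the fixed cameras was about 4–5 mm short along the bar and 3.5 mm off sideways, compared with the wrist camera. I corrected for this before touching the clamp.

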